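# Cure a mosaic border strip under the low lamp

### The arm

A 7-joint arm with a two-finger parallel gripper is mounted at the origin on the work surface. World frame = base frame: x ahead of the robot, y to its left, z up, the work surface at z = 0. Lengths are in m, angles in rad, forces in N, time in s.
With the tool pointing down it reaches from about 0.4 to 0.75 m from the base axis. Payload 19.5 kg.
Tool frame: the origin (TCP) lies on the centre line of the jaws, within the pads' length; the fingertips stand 8 mm ahead of it and the grasp point (between the pads) lies 11 mm behind it; z points along the fingers, y is the line along which they close (so a half turn about z gives the same grasp; the last joint's range is limited). The gripper opens to 85 mm and grips with 20 to 120 N. Pads are 22 mm wide; open, the fingers measure 114 mm over their backs; the gripper's body (76 mm by 85 mm) begins 54 mm behind the grasp point. The pads swing forward as they close: fully open they stand 13 mm farther back than shut.
Start: joints at [1.116, 0.707, -0.028, 1.485, 0.022, 0.951, -0.075], TCP at [0.231, -0.527, 0.199] pointing down, gripper open.
Joint ranges: [-2.71, 2.71], [-0.32, 2.16], [-1.57, 1.52], [0, 2.45], [-1.46, 4.6], [0, 2.02], [-2.83, 2.83]. Speed limits (rad/s): [1.89, 1.89, 2.57, 2.57, 3.01, 3.01, 3.01].

### API

Orientations are given as a unit quaternion [x, y, z, w].
In Python, from cell import robot gives the robot as it stands.
- The arm moves only by the tool step_arm, never from a script. Its argument "increments" is a list of rows, each a list of 7 numbers: the shift along the tool's x, y, z as a fraction of full scale, then the turn, a rotation vector about the tool's x, y, z as a fraction of full scale, then the closure, from -1 (fully open) to 1 (shut), so that 0 is half open. In form: [[dx, dy, dz, wx, wy, wz, hand], ...]. A call has 1 to 12 rows; each row is the pose to reach, as a shift and turn from the pose commanded when the call began, along the tool's axes at that moment; what a row does not reach only later rows make up. Full scale, the value 1, is 0.75 m for a shift and pi/2 rad for a turn. A row lasts 1/10 s, in which the tool goes at most 50 mm and 8.59 degrees, less where a joint would pass 70% of its speed; a pose out of reach is approached as far as the arm can. A call with a number of a shift or a turn outside -1 to 1 is refused whole. A call with a gripper value outside its range is refused whole. The fingers move at their own pace and stop on an object; the grip force is fixed at half the most. Time passes only in rows, so rows that repeat a pose let the fingers close. It gives the time, the measured TCP pose, the force, the opening and the grip force at its end, in the units of the state.
- robot.sense(): the state, without advancing time (a new reading comes with each control period).
- robot.capture(name): name is "scene" or "top" or "wrist"; returns a dict with "color" (480x640x3 uint8, blue, green, red), "K" (3x3 intrinsics, pixels), "rvec" (rotation vector, rad) and "tvec" (3), from world to camera coordinates, as OpenCV has them; the wrist camera has in their place "hand_eye" (4x4, takes a point from camera to tool coordinates, whose origin is the TCP and whose axes are the flange's). Camera axes: x right, y down, z forward; pixel columns grow to the right and rows downward; lengths in m; the calibration is good to about 2 mm. A picture is of the moment at which its call begins: read the wrist's pose just before it. There is no depth.
- robot.close_job(): hands the job in; it is judged then, once.
Trained networks look in a picture, given as the dict that the camera call returned (one of the last four; its "shot" number tells which), for a name from the list of things; names that differ only in an ending like _2 or _b are one class to them, and where a whole thing is asked for, a point or a joint stands for the part that bears it (a point fixed in the world has none). Each returns a list of dicts, best first, with "p" (0 to 1); they miss things now and then, are a little off and sometimes report something else, mostly with a low value. They report only what shows in the picture. A call takes as long as a camera call. They do not tell look-alikes from the thing itself.
- robot.trace(picture, label): "region" (480x640 bool, what is visible of it) and "extent" ([left, top, right, bottom] in pixels, round what is visible of it).
The state is a dict: "time": time; "joints": joint angles; "joint_velocities": joint speeds; "joint_torque": joint torques, N m; "tcp_pos": TCP position; "tcp_rot": TCP orientation; "contact_force": force on the tool from outside, world axes, zero at the start; "moment": the same for the moment, N m; "grip_width": finger opening in m; "grasp_force": force on a finger pad.
Only numpy, scipy, OpenCV 4.12 (cv2) and the standard library are available. Lean on these libraries where they do the work, as an engineer would, in place of code of your own. Each camera call takes 0.05 s, during which the arm holds its last target. There are 200 camera calls.

### The job

Slide the blue jaw of the setting jig fully open, lift the mosaic strip out and lay it flat on the table with its front end just under the lamp, no deeper than its first third, and let go of it. Then take it again by the orange tab at its tail, slide it straight in under the lamp until it is fully home against the stop at the back, let go, and only then switch the lamp on by pushing its red lever all the way over towards the back. Keep the strip level throughout, leave the jaw open, and leave the two tile tubs, the jar and the hammer where they are.

Things in the scene. Friction and masses are not known exactly. Their poses are not given: they have to be found in the camera images.
- jig: Setting jig, fixed, placed anew each time: aluminium bed 275 long, 44 wide, 6 mm high. Origin on the table under the middle of the strip's place; x runs along the bed from the dark steel tail stop (face at x = -90.5, top 26 mm above the table) to the blue jaw; z up. The bed spans x = -110 to +165 mm.
- jaw (a joint): Opening of the blue sliding jaw, m: 0 shut, 0.045 fully open; starts at 0 to 0.012. It moves along the jig's +x (away from the strip), has about 2 N of friction, stays where left. Jaw block 28 long, 44 wide, top 33 mm above the table; when shut its lip reaches 16 mm over the strip's front end, 3 mm above it.
- jaw_post (a point): Middle (half-way up) of the grasped part of the black square post on the jaw, 53 mm above the table. The post is 16 x 16 mm, from 33 to 67 mm above the table, sides parallel to the jig's axes. At jaw opening 0 it is at x = 106 mm in the jig's frame.
- strip_center (a point): Centre (half-way up) of the mosaic strip: rigid board faced with green, white and blue tiles, 175 long (x), 50 wide (y), 18 mm thick (z up), 0.2 to 0.45 kg. +x points to its front end, at +87.5 mm; the orange tab is at the tail (-x). It starts on the jig's bed (underside 6 mm above the table), front end at the jaw; it overhangs the bed 3 mm each side.
- tab: Orange upright tab, part of the strip. Origin at its grip point: on the strip's middle line, 75 mm behind its centre (strip x = -75 mm), 33 mm above the strip's underside. The tab is 12 mm along the strip, 14 mm across it, and stands from 18 to 45 mm above the strip's underside.
- lamp: Low white curing lamp, fixed, placed anew each time. Origin on the table at the middle of its mouth (yellow edge); x goes straight in, z up. Mouth 70 wide, 26 mm high (the tab does not fit under). Outside 120 deep, 110 wide, top 52 mm above the table. Back stop face at x = 110 mm: the strip fully home has its centre at x = 22.5 and its tab at x = -52.5 mm.
- switch (a joint): Angle of the red-knobbed lever on top of the lamp, rad: 0 leaning towards the mouth (off), 1.0 leaning to the back (on). It starts between 0 and 0.15, takes about 1 N at the knob and stays where left.
- switch_tip (a point): Centre of the lever's red ball knob, 26 mm across, on a 10 mm rod 60 mm from the pivot, which is at x = 80, y = 0, z = 74 mm in the lamp's frame, on a grey block 70 x 50 mm whose boss tops out 87 mm above the table. The knob swings in the lamp's x-z plane from x = 51 to 109 mm, 127 to 134 mm above the table.
- tub_green: Clear open tub with green tiles, 80 x 130 mm, 55 mm high (bystander). Origin under its centre.
- tub_blue: Clear open tub with blue tiles, 80 x 130 mm, 55 mm high (bystander). Origin under its centre.
- jar: Open glass jar, 66 mm across, 80 mm high (bystander). Origin under its centre.
- hammer: Hammer lying flat, 260 mm long along its x, head at +x (bystander). Origin under its middle.
Mind the look-alikes: they are no part of the job. Of the things that look like the lamp, the smaller one is meant.

How it is judged:
By the outcome, as a careful person would: the job done as asked, in the order asked, and still so for the second after the job is handed in, with the robot touching nothing.
It also fails if it takes over 62 s, if anything falls off the work surface, if the arm or the gripper's body presses on something with over 40 N, if the wrist force passes 120 N, or if a joint passes its speed limit or range.

## Working session

There is one attempt and no reset: what is moved stays moved. The work goes in short steps, Python scripts to look and compute and a tool call to move; the robot and the scene stay as the last step left them, time stands still between calls to the robot, and variables do not carry over. Pictures are saved under pics/ and viewed, at most 10 in all, crops included, and the job is handed in when it is done.

Besides the shell and the picture viewer there is one more tool, called after "Emit:" as name(argument=value, ...), one argument or row to a line, values as JSON. step_arm: Moves the arm, as the interface text tells. Its arguments: {"type":"object","properties":{"increments":{"type":"array","items":{"type":"array","items":{"type":"number","minimum":-1,"maximum":1}}}},"required":["increments"]}

```bash
ls; mkdir -p pics
python3 - <<'E'
from cell import robot
import cv2, numpy as np
s=robot.sense(); print({k:np.round(v,3).tolist() for k,v in s.items()})
for n in ("scene","top"):
    p=robot.capture(n); cv2.imwrite(f"pics/{n}1.png",p["color"]); 
    print(n,p["K"].tolist(),np.round(p["rvec"],4),np.round(p["tvec"],4))
    for l in ["jig","jaw","strip_center","tab","lamp","switch_tip","switch","tub_green","jar","hammer"]:
        try:
            for d in robot.trace(p,l)[:3]: print(l,round(d["p"],2),d["extent"])
        except Exception as e: print(l,e)
E
```

```text
pics
{'time': 0.0, 'joints': [1.116, 0.707, -0.028, 1.485, 0.022, 0.951, -0.076], 'joint_velocities': [0.001, -0.0, 0.0, 0.001, 0.001, 0.0, -0.001], 'joint_torque': [0.0, -88.323, 1.235, -23.617, 0.017, 0.006, 0.0], 'tcp_pos': [0.231, -0.526, 0.199], 'tcp_rot': [0.979, 0.205, -0.0, -0.001], 'contact_force': [0.865, -1.013, -0.354], 'moment': [0.003, -0.027, -0.014], 'grasp_force': 0.0, 'grip_width': 0.086}
scene [[581.7917144328411, 0.0, 334.68788576305644], [0.0, 581.7917144328411, 252.82851960889306], [0.0, 0.0, 1.0]] [ 0.9335  2.2865 -1.2348] [ 0.3539 -0.1043  1.7213]
jig 0.87 [348.1, 303.4, 447.7, 384.1]
jaw 0.95 [411.2, 341.0, 437.9, 367.8]
strip_center 0.58 [353.2, 296.7, 419.3, 356.5]
tab 0.51 [361.3, 298.8, 370.8, 311.3]
lamp 0.91 [206.3, 221.0, 275.2, 289.7]
lamp 0.67 [424.1, 225.4, 524.1, 324.4]
switch_tip 0.6 [230.1, 223.3, 247.3, 244.0]
switch_tip 0.59 [469.4, 228.3, 492.6, 264.8]
switch 0.65 [411.3, 336.0, 436.3, 366.8]
switch 0.64 [232.1, 221.8, 245.1, 246.1]
tub_green 0.85 [153.3, 262.2, 221.0, 313.1]
jar 0.6 [359.1, 234.9, 385.4, 270.8]
hammer 0.62 [154.6, 257.3, 223.3, 316.0]
hammer 0.56 [178.1, 311.0, 296.4, 379.2]
top [[573.8710187444403, 0.0, 311.9413361125652], [0.0, 573.8710187444403, 237.78513753330628], [0.0, 0.0, 1.0]] [ 2.1198 -2.1675  0.1811] [0.0036 0.5362 1.382 ]
jig 0.88 [165.6, 223.9, 269.9, 251.0]
jaw 0.59 [171.0, 225.1, 191.6, 245.8]
jaw 0.49 [361.8, 121.5, 420.7, 163.3]
tab 0.63 [193.4, 223.3, 261.8, 251.1]
lamp 0.96 [363.5, 181.5, 415.3, 232.9]
lamp 0.55 [167.7, 300.7, 238.8, 375.7]
switch_tip 0.71 [187.9, 326.8, 203.1, 352.5]
switch_tip 0.39 [289.4, 98.4, 322.8, 195.7]
switch 0.69 [183.6, 325.8, 200.3, 351.4]
switch 0.45 [390.0, 191.6, 402.4, 204.6]
tub_green 0.66 [359.8, 122.9, 423.3, 168.4]
jar 0.95 [294.4, 289.2, 324.4, 317.7]
hammer 0.65 [366.7, 179.5, 415.8, 232.9]
hammer 0.63 [290.6, 95.6, 324.6, 196.9]
```

Run:
```python
import cv2
a=cv2.imread("pics/top1.png")
cv2.imwrite("pics/top1z.png",cv2.resize(a[80:400,140:440],None,fx=2,fy=2,interpolation=cv2.INTER_CUBIC)[:600,:])
```

```text
(no output)
```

View pics/top1.png

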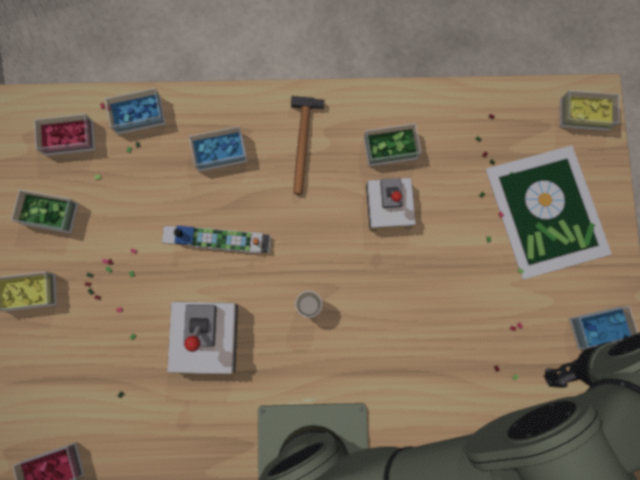

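View pics/scene1.png

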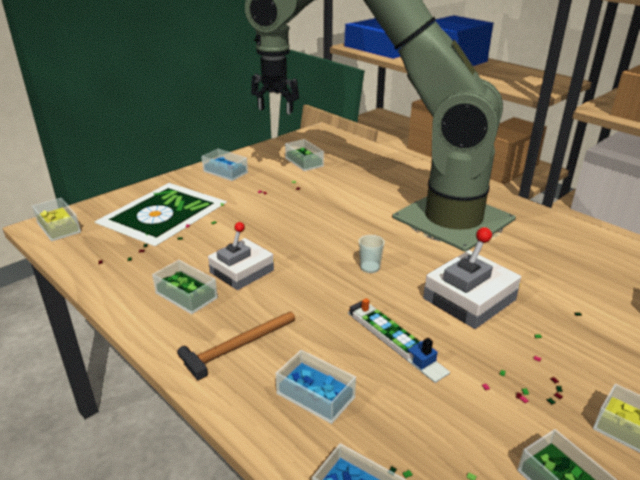

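The top view shows the small lamp at (391,205), with its mouth facing the robot (image bottom). The jig is at (165..270, 240), with the jaw end at the left (+y), the black post at about (180,233) and the orange tab at about (257,241). The jar is at (309,303) and the hammer at (303,145). The larger lamp at (203,338) is the look-alike.

```bash
cat > h.py <<'E'
from cell import robot
import cv2, numpy as np
from scipy.spatial.transform import Rotation as R
def extr(p):
    """camera centre and camera->world rotation"""
    if "rvec" in p:
        Rm=cv2.Rodrigues(np.array(p["rvec"],float))[0]; return -Rm.T@np.ravel(p["tvec"]),Rm.T
    s=p["state"]; T=np.eye(4); T[:3,:3]=R.from_quat(s["tcp_rot"]).as_matrix(); T[:3,3]=s["tcp_pos"]
    T=T@np.array(p["hand_eye"]); return T[:3,3],T[:3,:3]
def cap(n,save=None):
    s=robot.sense(); p=robot.capture(n); p["state"]=s
    if save: cv2.imwrite(f"pics/{save}.png",p["color"])
    return p
def w(p,uv,z):
    c,Rm=extr(p); d=np.linalg.inv(p["K"])@np.array([uv[0],uv[1],1.0]); d=Rm@d
    return c+d*(z-c[2])/d[2]
def px(p,X):
    c,Rm=extr(p); q=p["K"]@(Rm.T@(np.array(X)-c)); return q[:2]/q[2]
def go(pos,yaw=None):
    """print the tool-frame shift/turn (fractions) to a down-pointing pose with tool-x yaw (rad, mod pi)"""
    s=robot.sense(); r=R.from_quat(s["tcp_rot"]); d=r.inv().apply(np.array(pos)-s["tcp_pos"])
    X=r.as_matrix()[:,0]; y0=np.arctan2(X[1],X[0]); yaw=y0 if yaw is None else yaw
    opts=[]
    for k in (-1,0,1):
        t=R.from_euler("z",yaw+k*np.pi)*R.from_euler("x",np.pi)
        rv=(r.inv()*t).as_rotvec(); opts.append(np.round(rv/(np.pi/2),4).tolist())
    print("shift",np.round(d/.75,4).tolist(),"turn opts",opts,"rows",np.ceil(np.linalg.norm(d)/.05),"j7",np.round(s["joints"][6],2),"yaw",round(y0,3))
E
python3 - <<'E'
from h import *
p=cap("top")
print("tab",w(p,(257.5,241),.05),"post",w(p,(180,233),.067))
print("bed ends",w(p,(269,243),.02),w(p,(163,235),.006))
print("lamp corners z.052",[np.round(w(p,c,.052),3).tolist() for c in [(367,182),(411,179),(414,226),(370,230)]])
print("knob",w(p,(396,197),.128),"jar",w(p,(309,305),.08),"bigcorner",w(p,(168,303),.08))
print("tubs",w(p,(366,163),.055),w(p,(421,155),.055),"hammer",w(p,(299,195),.02))
print(robot.capture("wrist")["hand_eye"])
E
```

```text
tab [0.52982816 0.12606385 0.05      ] post [0.55099191 0.31319639 0.067     ]
bed ends [0.52878204 0.09970456 0.02      ] [0.55731039 0.36969725 0.006     ]
lamp corners z.052 [[0.673, -0.149, 0.052], [0.679, -0.26, 0.052], [0.559, -0.262, 0.052], [0.551, -0.152, 0.052]]
knob [ 0.61573997 -0.20801643  0.128     ] jar [0.36893222 0.00275848 0.08      ] bigcorner [0.38117874 0.33646529 0.08      ]
tubs [ 0.72161846 -0.14850731  0.055     ] [ 0.73964407 -0.28812979  0.055     ] hammer [0.65098929 0.0218295  0.02      ]
[[ 9.06239268e-04 -9.60047242e-01 -2.79836508e-01  7.12228292e-02]
 [ 9.99999508e-01  9.82846974e-04 -1.33437571e-04  1.52527777e-04]
 [ 4.03142838e-04 -2.79836250e-01  9.60047661e-01 -1.74472791e-01]
 [ 0.00000000e+00  0.00000000e+00  0.00000000e+00  1.00000000e+00]]
```

Run:
```python
from h import *
go((.50,-.206,.22),0.05)
```

```text
shift [0.5005, -0.2476, -0.0273] turn opts [[-0.0, -0.0002, -1.7691], [-0.0001, 0.0, 0.2309], [-0.0, -0.0002, -1.7691]] rows 9.0 j7 -0.08 yaw 0.413
```

Emit:
step_arm(
  increments=[
    [0.5,-0.248,-0.028,0,0,0.231,-1],
    [0.5,-0.248,-0.028,0,0,0.231,-1],
    [0.5,-0.248,-0.028,0,0,0.231,-1],
    [0.5,-0.248,-0.028,0,0,0.231,-1],
    [0.5,-0.248,-0.028,0,0,0.231,-1],
    [0.5,-0.248,-0.028,0,0,0.231,-1],
    [0.5,-0.248,-0.028,0,0,0.231,-1],
    [0.5,-0.248,-0.028,0,0,0.231,-1],
    [0.5,-0.248,-0.028,0,0,0.231,-1],
    [0.5,-0.248,-0.028,0,0,0.231,-1],
    [0.5,-0.248,-0.028,0,0,0.231,-1],
  ],
)

```text
time: 2.3
tcp_pos: [0.4993, -0.2062, 0.2204]
tcp_rot: [1.0, 0.025, -0.0, 0.0]
contact_force: [0.4, -0.8, -0.0]
grip_width: 0.0852
grasp_force: 0.0
```

Run:
```python
from h import *
s=robot.sense(); print(s["time"],s["tcp_pos"],s["joints"],s["joint_velocities"])
p=cap("wrist","w1"); print(p["K"])
go((.54,.20,.22),1.67)
np.save("w1.npy",np.array([s["tcp_pos"].tolist() if hasattr(s["tcp_pos"],'tolist') else s["tcp_pos"]]))
import pickle; pickle.dump({k:v for k,v in p.items()},open("w1.pkl","wb"))
```

```text
2.3 [ 0.49925203 -0.20621928  0.22042539] [ 0.25187638  0.63504323  0.15041195  1.58324948 -0.11040757  0.93189017
 -1.08143796] [ 0.02751426 -0.00506631  0.0082696   0.00776737  0.00219023 -0.00233433
  0.00243583]
[[335.96619438   0.         319.33464996]
 [  0.         335.96619438 244.67620553]
 [  0.           0.           1.        ]]
shift [0.0812, -0.5391, 0.0004] turn opts [[0.0004, 0.0, 0.9679], [-0.0, 0.0004, -1.0321], [0.0004, 0.0, 0.9679]] rows 9.0 j7 -1.08 yaw 0.049
```

View pics/w1.png

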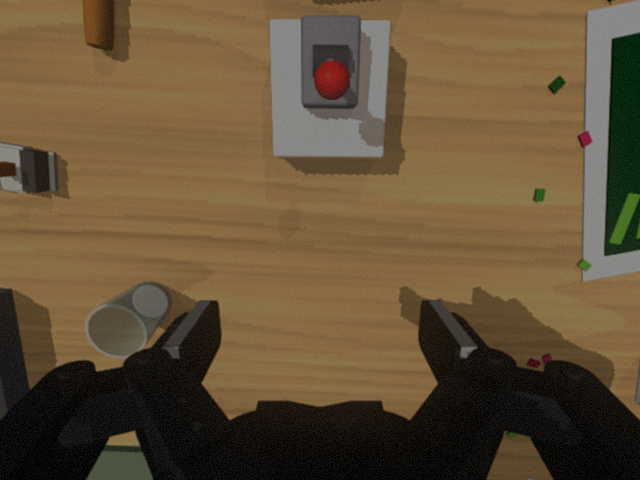

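The wrist view shows the small lamp's top with corners at (269,20), (391,20), (384,157) and (274,158). The knob is at (332,79), leaning towards the mouth at the image bottom. The jar is at about (120,325), at the left.

Run:
```python
from h import *
import pickle
p=pickle.load(open("w1.pkl","rb"))
g=cv2.cvtColor(p["color"],cv2.COLOR_BGR2GRAY)
c=np.array([(270,20),(390,20),(384,157),(274,157)],np.float32).reshape(-1,1,2)
c=cv2.cornerSubPix(g,c,(5,5),(-1,-1),(3,50,.01)).reshape(-1,2); print(c)
C=np.array([w(p,u,.052) for u in c]); print(C.round(4))
A=np.array([[120,55],[120,-55],[0,-55],[0,55]])/1000
M,_=cv2.estimateAffinePartial2D(A,C[:,:2]); 
yaw=np.arctan2(M[1,0],M[0,0]); print("scale",np.hypot(M[1,0],M[0,0]),"yaw",yaw,"mouth",M[:,2])
m=C[:,:2].mean(0)-.06*np.array([np.cos(yaw),np.sin(yaw)]); print("mouth (unit scale)",m)
k=w(p,(332,79),.13); d=k[:2]-m; print("knob in lamp",d@[np.cos(yaw),np.sin(yaw)],d@[-np.sin(yaw),np.cos(yaw)])
```

```text
[[269.52332   19.255795]
 [389.546     20.07816 ]
 [381.98615  156.25621 ]
 [274.04245  155.45624 ]]
[[ 0.6767 -0.1529  0.052 ]
 [ 0.6815 -0.2596  0.052 ]
 [ 0.5645 -0.2649  0.052 ]
 [ 0.5598 -0.1585  0.052 ]]Traceback (most recent call last):
  File "<stdin>", line 9, in <module>
cv2.error: OpenCV(4.12.0) /io/opencv/modules/calib3d/src/ptsetreg.cpp:1108: error: (-215:Assertion failed) count >= 0 && to.checkVector(2) == count in function 'estimateAffinePartial2D'
```

Emit:
step_arm(
  increments=[
    [0.081,-0.54,0,0,0,0.968,-1],
    [0.081,-0.54,0,0,0,0.968,-1],
    [0.081,-0.54,0,0,0,0.968,-1],
    [0.081,-0.54,0,0,0,0.968,-1],
    [0.081,-0.54,0,0,0,0.968,-1],
    [0.081,-0.54,0,0,0,0.968,-1],
    [0.081,-0.54,0,0,0,0.968,-1],
    [0.081,-0.54,0,0,0,0.968,-1],
    [0.081,-0.54,0,0,0,0.968,-1],
    [0.081,-0.54,0,0,0,0.968,-1],
    [0.081,-0.54,0,0,0,0.968,-1],
    [0.081,-0.54,0,0,0,0.968,-1],
  ],
)

```text
time: 3.55
tcp_pos: [0.5401, 0.2008, 0.2201]
tcp_rot: [0.741, -0.672, 0.0, 0.001]
contact_force: [-0.3, -0.5, -0.7]
grip_width: 0.0853
grasp_force: 0.0
```

Run:
```python
from h import *
import pickle
s=robot.sense(); print(s["time"],s["tcp_pos"],s["joint_velocities"].round(2))
p=cap("wrist","w2"); pickle.dump(p,open("w2.pkl","wb"))
```

```text
3.55 [0.5401499  0.20077182 0.22014087] [ 0.04 -0.03 -0.1   0.    0.08 -0.04 -0.  ]
```

View pics/w2.png

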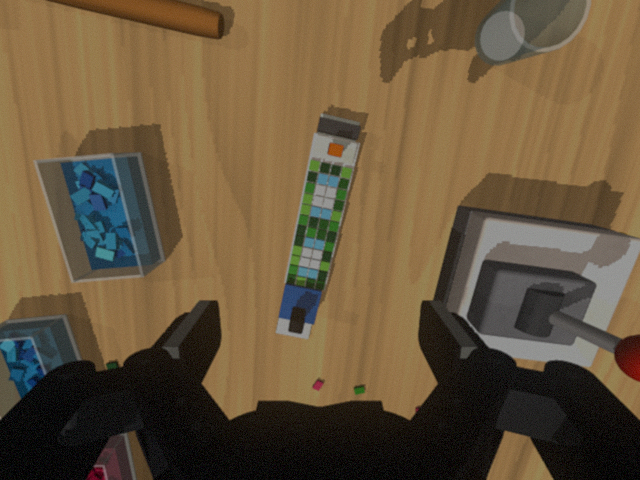

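Run:
```python
from h import *
import pickle
p=pickle.load(open("w1.pkl","rb"))
C=np.array([[ 0.6767,-0.1529],[0.6815,-0.2596],[0.5645,-0.2649],[0.5598,-0.1585]])
v=(C[0]-C[3]+C[1]-C[2]); u=(C[0]-C[1]+C[3]-C[2]); print("yaw",np.arctan2(v[1],v[0]),np.arctan2(-u[0],u[1]))
yaw=(np.arctan2(v[1],v[0])+np.arctan2(-u[0],u[1]))/2; e=np.array([np.cos(yaw),np.sin(yaw)])
m=C.mean(0)-.06*e; print("mouth",m,"yaw",yaw)
d=w(p,(332,79),.13)[:2]-m; print("knob in lamp",d@e,d@[-e[1],e[0]])
p=pickle.load(open("w2.pkl","rb")); print(p["state"]["joints"].round(2))
im=p["color"].astype(int); b,g,r=im[...,0],im[...,1],im[...,2]
def cen(mask,box):
    x0,y0,x1,y1=box; mm=mask[y0:y1,x0:x1]; ys,xs=np.nonzero(mm); print(len(xs),xs.min()+x0,xs.max()+x0,ys.min()+y0,ys.max()+y0); return xs.mean()+x0,ys.mean()+y0
t=cen((r>150)&(g<130)&(b<80),(320,135,352,165)); q=cen((r<40)&(g<40)&(b<50),(280,300,320,340)); print(t,q)
T=w(p,t,.049);P=w(p,q,.058)
P2=w(p,(297,313),.067)
for c in [(327,135),(359,139)]: print("tailcorner",w(p,c,.024))
print("tab",T,"post",P,P2,"yaw",np.arctan2(*(P-T)[[1,0]]),np.linalg.norm((P-T)[:2]))
cv2.imwrite("pics/w2z.png",cv2.resize(p["color"][100:345,250:390],None,fx=2.4,fy=2.4,interpolation=cv2.INTER_CUBIC))
```

```text
yaw 0.046567421494126016 0.044550512118646336
mouth [ 0.56068726 -0.21170759] yaw 0.04555896680638617
knob in lamp 0.056814681293022876 -0.00026512009403772486
[-0.81  0.85  0.93  1.46 -0.7   1.19 -2.82]
59 330 341 144 155
100 290 305 307 332
(np.float64(334.8813559322034), np.float64(149.45762711864407)) (np.float64(298.21), np.float64(315.22))
tailcorner [0.54034015 0.11713571 0.024     ]
tailcorner [0.50638809 0.11778263 0.024     ]
tab [0.53161929 0.13079459 0.049     ] post [0.55276041 0.31089822 0.058     ] [0.55413386 0.30355437 0.067     ] yaw 1.4539479811232243 0.18134019026048298
```

View pics/w2z.png

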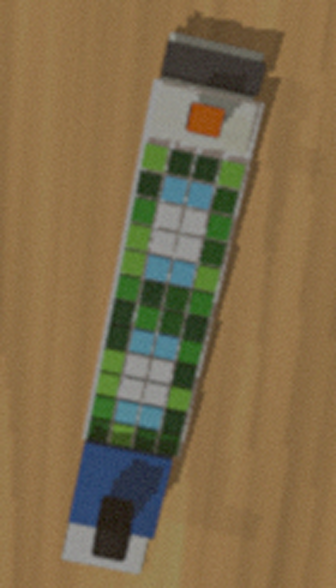

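Emit:
step_arm(
  increments=[
    [0,0,0,0,0,-1,-1],
    [0,0,0,0,0,-1,-1],
    [0,0,0,0,0,-1,-1],
    [0,0,0,0,0,-1,-1],
    [0,0,0,0,0,-1,-1],
    [0,0,0,0,0,-1,-1],
    [0,0,0,0,0,-1,-1],
    [0,0,0,0,0,-1,-1],
    [0,0,0,0,0,-1,-1],
    [0,0,0,0,0,-1,-1],
    [0,0,0,0,0,-1,-1],
  ],
)

```text
time: 4.7
tcp_pos: [0.5405, 0.2008, 0.2213]
tcp_rot: [0.999, 0.053, 0.001, -0.001]
contact_force: [0.2, 0.5, 0.2]
grip_width: 0.0854
grasp_force: 0.0
```

Emit:
step_arm(
  increments=[
    [0.007,-0.066,0,0,0,-0.86,-1],
    [0.007,-0.066,0,0,0,-0.86,-1],
    [0.007,-0.066,0,0,0,-0.86,-1],
    [0.007,-0.066,0,0,0,-0.86,-1],
    [0.007,-0.066,0,0,0,-0.86,-1],
    [0.007,-0.066,0,0,0,-0.86,-1],
    [0.007,-0.066,0,0,0,-0.86,-1],
    [0.007,-0.066,0,0,0,-0.86,-1],
    [0.007,-0.066,0,0,0,-0.86,-1],
    [0.007,-0.066,0,0,0,-0.86,-1],
    [0.007,-0.066,0,0,0,-0.86,-1],
  ],
)

```text
time: 5.8
tcp_pos: [0.5408, 0.2509, 0.2211]
tcp_rot: [0.75, 0.662, 0.001, 0.0]
contact_force: [0.1, -0.3, -0.2]
grip_width: 0.0858
grasp_force: 0.0
```

Run:
```python
from h import *
import pickle
q=pickle.load(open("w2.pkl","rb")); print("post old",w(q,(297,324.5),.067),"tab old",w(q,(335.5,149.7),.051))
p=cap("wrist","w3"); pickle.dump(p,open("w3.pkl","wb")); print(p["state"]["tcp_pos"],p["state"]["joints"].round(2))
a=px(p,(.532,.131,.051)); b=px(p,(.553,.318,.067)); print(a,b)
x0=int(min(a[0],b[0]))-60; y0=max(0,int(min(a[1],b[1]))-50); c=p["color"][y0:y0+290,x0:x0+200]
print(x0,y0); cv2.imwrite("pics/w3z.png",cv2.resize(c,None,fx=2,fy=2,interpolation=cv2.INTER_CUBIC))
```

```text
post old [0.55301559 0.31738554 0.067     ] tab old [0.53107897 0.13095995 0.051     ]
[0.5407645  0.25092991 0.22109119] [-0.53  0.72  0.09  1.37 -0.07  1.05 -0.55]
[324.34085911 321.16340571] [323.12655171 150.36179441]
263 100
```

View pics/w3z.png

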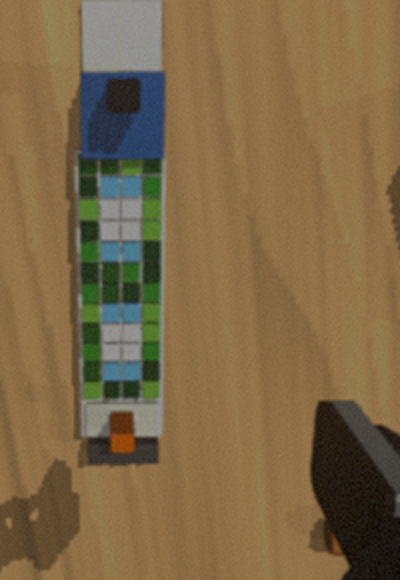

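The crop shows the post top at full-frame (324.5,148) and the tab top at (324,321). Both agree with the earlier measurement. The jaw is open by about 7 mm.

Run:
```python
from h import *
import pickle
p=pickle.load(open("w3.pkl","rb"))
P=w(p,(324.5,148),.067); T=w(p,(324,321),.051); print(P,T,np.arctan2(*(P-T)[[1,0]]),np.linalg.norm((P-T)[:2]))
go((P[0],P[1],.046),1.457)
```

```text
[0.55453761 0.31996348 0.067     ] [0.53163804 0.13125477 0.051     ] 1.4500380151308196 0.19009304890396594
shift [0.0932, 0.0069, 0.2334] turn opts [[-0.0008, -0.0008, 1.9935], [0.0005, -0.0005, -0.0065], [-0.0008, -0.0008, 1.9935]] rows 4.0 j7 -0.55 yaw 1.447
```

Emit:
step_arm(
  increments=[
    [0.093,0.007,0.06,0,0,-0.004,-1],
    [0.093,0.007,0.06,0,0,-0.004,-1],
    [0.093,0.007,0.233,0,0,-0.004,-1],
    [0.093,0.007,0.233,0,0,-0.004,-1],
    [0.093,0.007,0.233,0,0,-0.004,-1],
    [0.093,0.007,0.233,0,0,-0.004,-1],
    [0.093,0.007,0.233,0,0,-0.004,1],
    [0.093,0.007,0.233,0,0,-0.004,1],
    [0.093,0.007,0.233,0,0,-0.004,1],
    [0.093,0.007,0.233,0,0,-0.004,1],
    [0.093,0.007,0.233,0,0,-0.004,1],
    [0.093,0.007,0.233,0,0,-0.004,1],
  ],
)

```text
time: 7.05
tcp_pos: [0.5539, 0.3202, 0.0461]
tcp_rot: [0.746, 0.666, 0.0, -0.0]
contact_force: [0.0, -0.2, 0.2]
grip_width: 0.0002
grasp_force: 0.0
```

Run:
```python
from h import *
import pickle
p=cap("wrist","w4"); pickle.dump(p,open("w4.pkl","wb")); print(p["state"]["grip_width"],px(p,p["state"]["tcp_pos"]))
q=cap("scene"); cv2.imwrite("pics/mix.png",np.hstack([p["color"][::1,120:520],cv2.resize(q["color"][270:400,340:480],None,fx=2.85,fy=3.69)[:480,:399]]))
```

```text
0.00018490068123825469 [318.88092445 279.49333834]
```

View pics/mix.png

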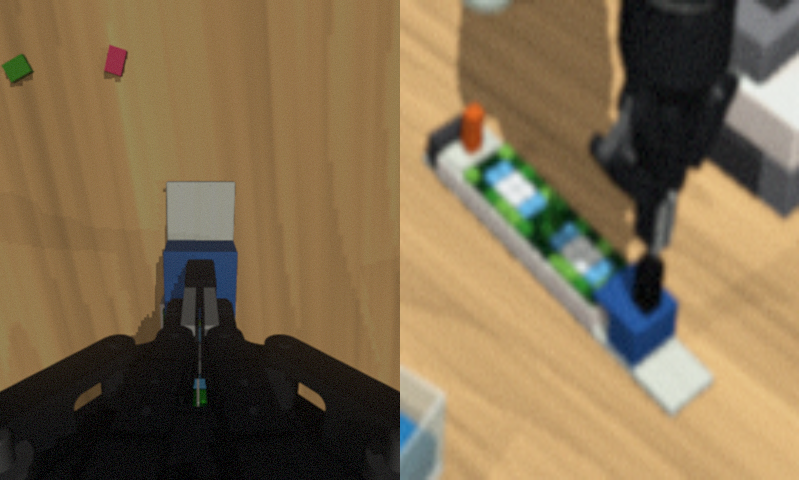

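The left half shows the closed fingers at v≈290-325, just behind (on the strip side of) the black post at about (320,270) full-frame. The post is untouched.

Run:
```python
from h import *
import pickle
p=pickle.load(open("w4.pkl","rb"))
print("cam",extr(p)[0]); tcp=p["state"]["tcp_pos"]
print("bed end",w(p,(319.5,182),.006),"jaw front top",w(p,(320,241),.033),w(p,(320,250),.033), "pad top",p["state"]["tcp_rot"])
for v in (260,285): print(v,w(p,(320,v),.067),w(p,(320,v),.033))
q=pickle.load(open("w3.pkl","rb")); print("w3 bed end?", w(q,(324,100),.006),"jaw front edge",w(q,(323.5,136),.033),"jaw lip rear",w(q,(323.5,179),.033))
for n in("w3","w4"):
  p=pickle.load(open(n+".pkl","rb")); print(np.round(p["state"]["joint_velocities"],3),px(p,tcp), px(p,tcp+np.array([0,0,.011])))
```

```text
cam [0.5621946  0.39058362 0.22055231]
bed end [0.55983738 0.36955678 0.006     ] jaw front top [0.5566312  0.33861088 0.033     ] [0.55602104 0.33318898 0.033     ] pad top [ 7.46082741e-01  6.65853218e-01  1.84479334e-04 -3.40067306e-05]
260 [0.55657591 0.33857929 0.067     ] [0.55533181 0.32706434 0.033     ]
285 [0.55512095 0.32565031 0.067     ] [0.55355468 0.31127259 0.033     ]
w3 bed end? [0.56079428 0.36898178 0.006     ] jaw front edge [0.55543148 0.3317335  0.033     ] jaw lip rear [0.55022594 0.28851153 0.033     ]
[-0.017  0.006  0.017 -0.002 -0.009  0.004 -0.009] [323.53168789 147.84371545] [323.67308275 147.85906052]
[ 0.001  0.005 -0.001  0.002  0.    -0.003 -0.001] [318.88092445 279.49333834] [318.84566526 287.40565396]
```

Run:
```python
from h import *
q=cap("scene"); t=q["state"]["tcp_pos"]
for dz in(-.008,0,.011,.03,.05): print(dz,px(q,t+np.array([0,0,dz])))
print("post if at .3306",px(q,(.5555,.3306,.067)),px(q,(.5555,.3306,.035)),"if .32",px(q,(.554,.32,.067)),px(q,(.554,.32,.035)))
cv2.imwrite("pics/s2.png",cv2.resize(q["color"][280:380,380:480],None,fx=6,fy=6,interpolation=cv2.INTER_CUBIC))
```

```text
-0.008 [427.49728915 349.95081586]
0 [427.90283201 346.98672304]
0.011 [428.46536796 342.87517537]
0.03 [429.45066257 335.67370533]
0.05 [430.50692321 327.95354817]
post if at .3306 [432.7068711  341.97935057] [431.00589131 353.96663941] if .32 [428.89886338 339.06713777] [427.26411492 351.02483371]
```

View pics/s2.png

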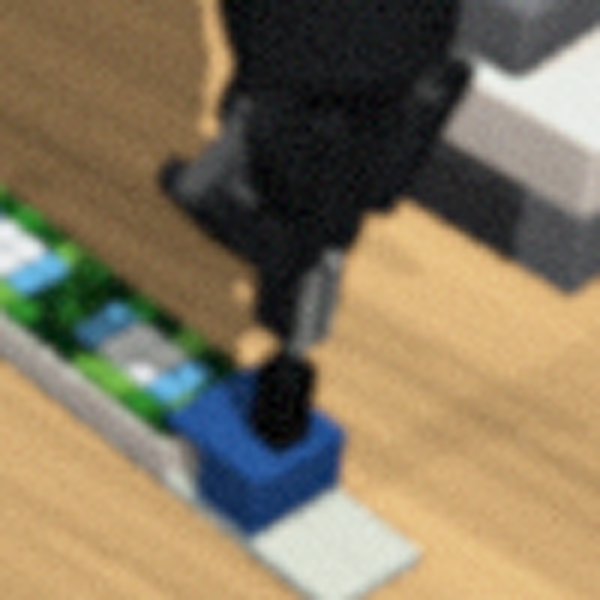

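Emit:
step_arm(
  increments=[
    [0,0,0,0,0,0,-1],
    [0,0,0,0,0,0,-1],
    [0,0,0,0,0,0,-1],
    [0,0,0,0,0,0,-1],
    [0,0,0.03,0,0,0,-1],
    [0,0,0.03,0,0,0,-1],
    [0,0,0.03,0,0,0,1],
    [0,0,0.03,0,0,0,1],
    [0,0,0.03,0,0,0,1],
    [0,0,0.03,0,0,0,1],
    [0,0,0.03,0,0,0,1],
    [0,0,0.03,0,0,0,1],
  ],
)

```text
time: 8.4
tcp_pos: [0.5543, 0.3202, 0.0238]
tcp_rot: [0.746, 0.666, 0.001, 0.0]
contact_force: [0.3, 0.7, 6.0]
grip_width: 0.0143
grasp_force: 58.7
```

Emit:
step_arm(
  increments=[
    [0.01,0,0,0,0,0,1],
    [0.02,0,0,0,0,0,1],
    [0.03,0,0,0,0,0,1],
    [0.04,0,0,0,0,0,1],
    [0.046,0,0,0,0,0,1],
    [0.048,0,0,0,0,0,1],
    [0.048,0,0,0,0,0,1],
  ],
)

```text
time: 9.1
tcp_pos: [0.5585, 0.3556, 0.0238]
tcp_rot: [0.746, 0.666, 0.0, 0.0]
contact_force: [2.4, -1.5, 4.6]
grip_width: 0.014
grasp_force: 59.0
```

Emit:
step_arm(
  increments=[
    [0.003,0,0,0,0,0,1],
    [0.003,0,0,0,0,0,1],
  ],
)

```text
time: 9.3
tcp_pos: [0.5586, 0.3558, 0.0238]
tcp_rot: [0.746, 0.665, -0.001, 0.001]
contact_force: [-2.2, -12.1, 11.1]
grip_width: 0.0139
grasp_force: 59.7
```

Emit:
step_arm(
  increments=[
    [0.003,0,0,0,0,0,1],
    [0.003,0,0,0,0,0,1],
  ],
)

```text
time: 9.5
tcp_pos: [0.5586, 0.3559, 0.0237]
tcp_rot: [0.747, 0.665, -0.003, 0.002]
contact_force: [-6.8, -23.8, 17.6]
grip_width: 0.0145
grasp_force: 60.4
```

Emit:
step_arm(
  increments=[
    [-0.006,0,0,0,0,0,1],
    [-0.006,0,0,0,0,0,-1],
    [-0.006,0,0,0,0,0,-1],
    [-0.006,0,0,0,0,0,-1],
    [-0.006,0,0,0,0,0,-1],
    [-0.006,0,-0.15,0,0,0,-1],
    [-0.006,0,-0.15,0,0,0,-1],
    [-0.006,0,-0.15,0,0,0,-1],
    [-0.006,0,-0.15,0,0,0,-1],
  ],
)

```text
time: 10.4
tcp_pos: [0.5587, 0.3565, 0.138]
tcp_rot: [0.746, 0.666, 0.002, 0.0]
contact_force: [0.4, 0.2, -0.9]
grip_width: 0.0853
grasp_force: 0.0
```

Run:
```python
from h import *
s=robot.sense(); print(s["time"],s["tcp_pos"],s["contact_force"])
go((.5402,.2056,.04),1.453)
```

```text
10.4 [0.55867473 0.35648134 0.13804531] [ 0.35765353  0.17499193 -0.94766041]
shift [-0.203, -0.0021, 0.1302] turn opts [[0.0025, 0.0026, -1.9971], [0.0017, -0.0016, 0.0029], [0.0025, 0.0026, -1.9971]] rows 4.0 j7 -0.66 yaw 1.458
```

Emit:
step_arm(
  increments=[
    [-0.203,-0.002,0,0.002,-0.002,0.003,-1],
    [-0.203,-0.002,0,0.002,-0.002,0.003,-1],
    [-0.203,-0.002,0,0.002,-0.002,0.003,-1],
    [-0.203,-0.002,0,0.002,-0.002,0.003,-1],
    [-0.203,-0.002,0.13,0.002,-0.002,0.003,-0.5],
    [-0.203,-0.002,0.13,0.002,-0.002,0.003,-0.5],
    [-0.203,-0.002,0.13,0.002,-0.002,0.003,-0.5],
    [-0.203,-0.002,0.13,0.002,-0.002,0.003,-0.5],
  ],
)

```text
time: 11.2
tcp_pos: [0.539, 0.2047, 0.0386]
tcp_rot: [0.748, 0.664, -0.003, -0.0]
contact_force: [-0.3, -0.2, 1.2]
grip_width: 0.0641
grasp_force: 0.0
```

Run:
```python
from h import *
p=cap("wrist","w5"); s=p["state"]; print(s["tcp_pos"],s["grip_width"])
cv2.imwrite("pics/w5c.png",p["color"])
go((.5402,.2056,.0),1.453)
```

```text
[0.53900655 0.20467828 0.03859925] 0.06407510878847285
shift [0.001, 0.0006, 0.053] turn opts [[0.0026, 0.0022, 1.9998], [-0.0014, 0.0017, -0.0002], [0.0026, 0.0022, 1.9998]] rows 1.0 j7 -0.47 yaw 1.453
```

View pics/w5c.png

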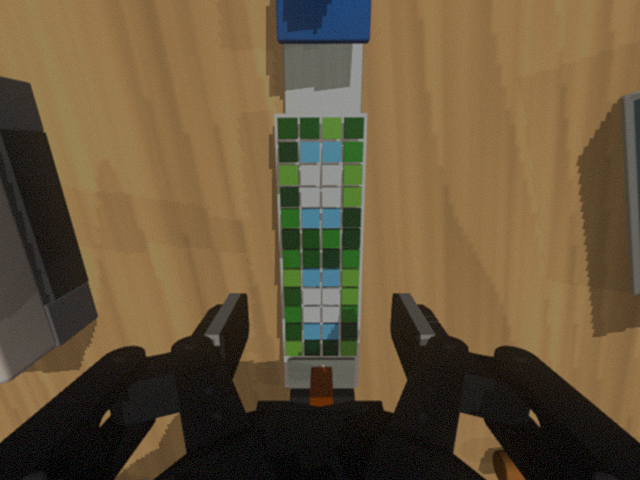

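The wrist picture shows the strip free of the jaw, with a gap from the jaw lip (v≈42) to the strip front (v≈115). The fingers straddle it symmetrically about u≈320, with the tab at (321,385).

Emit:
step_arm(
  increments=[
    [0.001,0.001,0.03,-0.001,0.002,0,-0.5],
    [0.001,0.001,0.06,-0.001,0.002,0,-0.5],
    [0.001,0.001,0.066,-0.001,0.002,0,-0.5],
    [0.001,0.001,0.066,-0.001,0.002,0,-0.5],
  ],
)

```text
time: 11.65
tcp_pos: [0.5404, 0.2056, -0.0099]
tcp_rot: [0.748, 0.664, 0.0, -0.0]
contact_force: [-0.2, -0.9, 1.2]
grip_width: 0.0638
grasp_force: 0.0
```

Emit:
step_arm(
  increments=[
    [0,0,0.005,0,0,0,-0.5],
    [0,0,0.005,0,0,0,-0.5],
  ],
)

```text
time: 11.85
tcp_pos: [0.5403, 0.2055, -0.0141]
tcp_rot: [0.748, 0.664, 0.0, -0.0]
contact_force: [0.1, 0.2, -0.5]
grip_width: 0.0642
grasp_force: 0.0
```

Emit:
step_arm(
  increments=[
    [0,0,0.004,0,0,0,-0.5],
    [0,0,0.004,0,0,0,-0.5],
  ],
)

```text
time: 12.05
tcp_pos: [0.5398, 0.2053, -0.0179]
tcp_rot: [0.748, 0.664, -0.0, -0.001]
contact_force: [0.9, -0.0, -0.5]
grip_width: 0.0642
grasp_force: 0.0
```

Emit:
step_arm(
  increments=[
    [0,0,0.005,0,0,0,-0.5],
    [0,0,0.005,0,0,0,-0.5],
  ],
)

```text
time: 12.25
tcp_pos: [0.5396, 0.2052, -0.0221]
tcp_rot: [0.748, 0.664, -0.001, -0.001]
contact_force: [-0.4, 1.0, -0.9]
grip_width: 0.0637
grasp_force: 0.0
```

Emit:
step_arm(
  increments=[
    [0,0,0.004,0,0,0,-0.5],
    [0,0,0.004,0,0,0,-0.5],
  ],
)

```text
time: 12.45
tcp_pos: [0.5396, 0.2052, -0.0251]
tcp_rot: [0.748, 0.664, -0.001, -0.001]
contact_force: [0.1, -0.2, -0.2]
grip_width: 0.0637
grasp_force: 0.0
```

Emit:
step_arm(
  increments=[
    [0,0,0.004,0,0,0,-0.5],
    [0,0,0.004,0,0,0,-0.5],
  ],
)

```text
time: 12.65
tcp_pos: [0.5397, 0.2052, -0.0281]
tcp_rot: [0.748, 0.664, -0.001, -0.001]
contact_force: [-1.0, 0.5, -0.6]
grip_width: 0.064
grasp_force: 0.0
```

Emit:
step_arm(
  increments=[
    [0,0,0.004,0,0,0,-0.5],
    [0,0,0.004,0,0,0,-0.5],
  ],
)

```text
time: 12.85
tcp_pos: [0.5397, 0.2052, -0.0311]
tcp_rot: [0.748, 0.664, -0.001, -0.001]
contact_force: [-0.2, -0.6, -0.6]
grip_width: 0.0638
grasp_force: 0.0
```

Emit:
step_arm(
  increments=[
    [0,0,0,0,0,0,0.2],
    [0,0,0,0,0,0,1],
    [0,0,0,0,0,0,1],
    [0,0,0,0,0,0,1],
    [0,0,0,0,0,0,1],
  ],
)

```text
time: 13.35
tcp_pos: [0.5398, 0.2053, -0.0305]
tcp_rot: [0.748, 0.664, -0.0, -0.001]
contact_force: [-2.0, -1.0, 6.2]
grip_width: 0.049
grasp_force: 63.7
```

Emit:
step_arm(
  increments=[
    [0,0,-0.01,0,0,0,1],
    [0,0,-0.03,0,0,0,1],
    [0,0,-0.06,0,0,0,1],
    [0,0,-0.1,0,0,0,1],
    [0,0,-0.15,0,0,0,1],
    [0,0,-0.15,0,0,0,1],
    [0,0,-0.15,0,0,0,1],
  ],
)

```text
time: 14.05
tcp_pos: [0.5402, 0.2054, 0.0827]
tcp_rot: [0.748, 0.664, 0.0, -0.0]
contact_force: [0.3, -0.5, -4.6]
grip_width: 0.0491
grasp_force: 63.2
```

Run:
```python
from h import *
s=robot.sense(); print(s["tcp_pos"],s["contact_force"],s["moment"],s["grip_width"],R.from_quat(s["tcp_rot"]).as_matrix()[:,2])
go((.4483,-.2168,.082),0.0455)
```

```text
[0.54016558 0.20537776 0.08271667] [ 0.27044168 -0.49378267 -4.5563077 ] [ 0.00764878  0.05475513 -0.01912752] 0.04910209927956324 [-3.06748558e-04  9.07485975e-04 -9.99999541e-01]
shift [-0.5734, -0.0553, 0.0005] turn opts [[0.0003, -0.0006, -1.1041], [-0.0006, -0.0003, 0.8959], [0.0003, -0.0006, -1.1041]] rows 9.0 j7 -0.47 yaw 1.453
```

Emit:
step_arm(
  increments=[
    [-0.02,-0.002,0,0,0,0.03,1],
    [-0.06,-0.006,0,0,0,0.1,1],
    [-0.12,-0.012,0,0,0,0.19,1],
    [-0.18,-0.017,0,0,0,0.28,1],
    [-0.24,-0.023,0,0,0,0.37,1],
    [-0.3,-0.029,0,0,0,0.46,1],
    [-0.36,-0.035,0,0,0,0.55,1],
    [-0.42,-0.041,0,0,0,0.64,1],
    [-0.48,-0.046,0,0,0,0.73,1],
    [-0.53,-0.051,0,0,0,0.82,1],
    [-0.56,-0.054,0,0,0,0.87,1],
    [-0.573,-0.055,0,0,0,0.896,1],
  ],
)

```text
time: 15.25
tcp_pos: [0.4471, -0.2187, 0.0811]
tcp_rot: [1.0, 0.02, -0.002, 0.0]
contact_force: [0.3, 0.4, -4.0]
grip_width: 0.0489
grasp_force: 63.1
```

Run:
```python
from h import *
import pickle
p=cap("wrist","w6"); pickle.dump(p,open("w6.pkl","wb")); s=p["state"]; print(s["time"],s["tcp_pos"],s["grip_width"],s["joint_velocities"].round(2),s["contact_force"])
go((.4483,-.2168,.01),.0455)
# lamp front top edge + strip front edge predicted
for X in [(.5582,-.1567,.052),(.5632,-.2667,.052)]: print("lampcorner",px(p,X))
cv2.imwrite("pics/w6c.png",p["color"])
```

```text
15.25 [ 0.44709525 -0.21867005  0.08111345] 0.04893002122208372 [ 0.1   0.03  0.06 -0.07 -0.09  0.08 -0.12] [ 0.28246544  0.357354   -4.03378728]
shift [0.0018, -0.0028, 0.0949] turn opts [[0.003, -0.0003, 1.9956], [0.0002, 0.0019, -0.0044], [0.003, -0.0003, 1.9956]] rows 2.0 j7 -0.73 yaw 0.039
lampcorner [213.93699402  65.81757162]
lampcorner [415.90162034  64.71627295]
```

View pics/w6c.png

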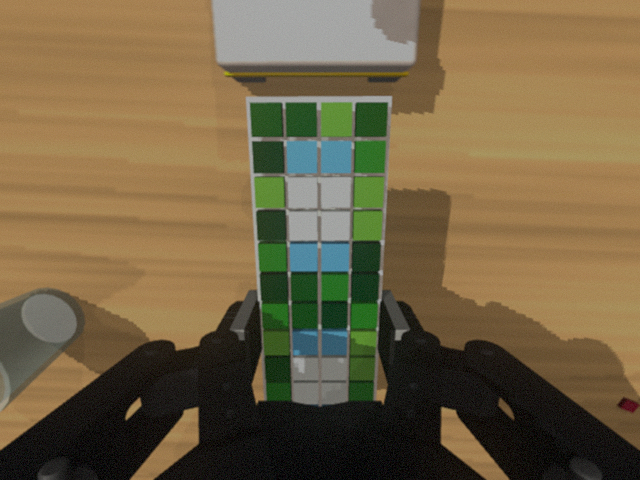

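The last picture shows the mouth's yellow edge at v≈74 (u 225-408, mid 316). The held strip's front edge is at v≈98, u 247-392, so it is still just outside the mouth.

Run:
```python
from h import *
import pickle
p=pickle.load(open("w6.pkl","rb")); s=p["state"]; z=s["tcp_pos"][2]+.0545
f=np.array([np.cos(.0455),np.sin(.0455)]); m=np.array([.5607,-.2117])
a,b=w(p,(247,98),z),w(p,(392,98),z); c=(a+b)[:2]/2; print("front",c,"width",np.linalg.norm(a-b),"yaw",np.arctan2((a-b)[0]*-1,(a-b)[1]))
d=R.from_quat(s["tcp_rot"]).inv().apply(np.append(c-s["tcp_pos"][:2],0)); print("front in tool",d)
q=w(p,(316.5,74),.03)[:2]-m; print("yellow mid in lamp",q@f,q@[-f[1],f[0]])
# stage: descend with strip front 20 mm outside; TCP = m-(.020+d0) f ; lateral d1 -> tool y = -left
n=np.array([-f[1],f[0]])
P=m-(.020+d[0])*f+d[1]*n; print(P)
go((P[0],P[1],-.030),.0455)
```

```text
front [ 0.53385792 -0.21529292] width 0.047735015691837565 yaw 0.040526790749033315
front in tool [ 8.68279024e-02  6.41876757e-05 -2.76090973e-04]
yellow mid in lamp -0.0002461510030270879 -0.000703666258137226
[ 0.45397974 -0.21649487]
shift [0.0096, -0.0029, 0.1482] turn opts [[0.003, -0.0003, 1.9956], [0.0002, 0.0019, -0.0044], [0.003, -0.0003, 1.9956]] rows 3.0 j7 -0.73 yaw 0.039
```

Emit:
step_arm(
  increments=[
    [0.01,-0.003,0.03,0,0.002,-0.004,1],
    [0.01,-0.003,0.08,0,0.002,-0.004,1],
    [0.01,-0.003,0.12,0,0.002,-0.004,1],
    [0.01,-0.003,0.143,0,0.002,-0.004,1],
    [0.01,-0.003,0.149,0,0.002,-0.004,1],
    [0.01,-0.003,0.149,0,0.002,-0.004,1],
    [0.01,-0.003,0.149,0,0.002,-0.004,1],
  ],
)

```text
time: 16.0
tcp_pos: [0.4561, -0.2137, -0.0292]
tcp_rot: [1.0, 0.026, 0.001, -0.0]
contact_force: [-0.0, -0.1, -3.0]
grip_width: 0.0485
grasp_force: 63.2
```

Run:
```python
from h import *
s=robot.sense(); print(s["time"],s["tcp_pos"],s["contact_force"],s["moment"])
f=np.array([np.cos(.0455),np.sin(.0455)]); m=np.array([.5607,-.2117])
P=m-(.0873-.022)*f
go((P[0],P[1],-.0345),.0455)
```

```text
16.0 [ 0.45607526 -0.21368965 -0.02918223] [-0.03418086 -0.06364826 -3.0009648 ] [0.03562264 0.04866289 0.01533773]
shift [0.0524, 0.0041, 0.0072] turn opts [[0.0023, -0.0001, -1.9955], [-0.0001, -0.0015, 0.0045], [0.0023, -0.0001, -1.9955]] rows 1.0 j7 -0.67 yaw 0.053
```

Emit:
step_arm(
  increments=[
    [0,0.004,0.007,0,-0.001,0.004,1],
    [0,0.004,0.007,0,-0.001,0.004,1],
    [0.01,0.004,0.007,0,-0.001,0.004,1],
    [0.02,0.004,0.007,0,-0.001,0.004,1],
    [0.03,0.004,0.007,0,-0.001,0.004,1],
    [0.04,0.004,0.007,0,-0.001,0.004,1],
    [0.05,0.004,0.007,0,-0.001,0.004,1],
    [0.052,0.004,0.007,0,-0.001,0.004,1],
    [0.052,0.004,0.007,0,-0.001,0.004,1],
  ],
)

```text
time: 16.9
tcp_pos: [0.4945, -0.2154, -0.0344]
tcp_rot: [1.0, 0.022, -0.0, 0.0]
contact_force: [-5.0, -0.8, 8.8]
grip_width: 0.0489
grasp_force: 70.9
```

Emit:
step_arm(
  increments=[
    [0,0,0.0015,0,0,0,1],
    [0,0,0.0015,0,0,0,1],
  ],
)

```text
time: 17.1
tcp_pos: [0.4945, -0.2154, -0.0346]
tcp_rot: [1.0, 0.022, 0.0, -0.0]
contact_force: [-10.7, 3.3, 34.3]
grip_width: 0.0487
grasp_force: 84.7
```

Emit:
step_arm(
  increments=[
    [0,0,0.0015,0,0,0,1],
    [0,0,0.0015,0,0,0,1],
  ],
)

```text
time: 17.3
tcp_pos: [0.4946, -0.2154, -0.0347]
tcp_rot: [1.0, 0.022, 0.001, -0.0]
contact_force: [-14.9, 5.8, 58.7]
grip_width: 0.0487
grasp_force: 98.8
```

Emit:
step_arm(
  increments=[
    [0,0,-0.003,0,0,0,1],
    [0,0,-0.003,0,0,0,1],
  ],
)

```text
time: 17.5
tcp_pos: [0.4951, -0.2153, -0.0345]
tcp_rot: [1.0, 0.023, 0.001, 0.0]
contact_force: [-1.3, -0.3, 12.1]
grip_width: 0.049
grasp_force: 73.3
```

Emit:
step_arm(
  increments=[
    [0,0,-0.001,0,0,0,-1],
    [0,0,-0.001,0,0,0,-1],
    [0,0,-0.001,0,0,0,-1],
    [0,0,-0.001,0,0,0,-1],
    [0,0,-0.001,0,0,0,-1],
    [0,0,-0.05,0,0,0,-1],
    [0,0,-0.1,0,0,0,-1],
    [0,0,-0.15,0,0,0,-1],
    [0,0,-0.15,0,0,0,-1],
    [0,0,-0.15,0,0,0,-1],
  ],
)

```text
time: 18.5
tcp_pos: [0.495, -0.215, 0.0778]
tcp_rot: [1.0, 0.023, 0.001, -0.0]
contact_force: [0.4, -0.7, -1.0]
grip_width: 0.0854
grasp_force: 0.0
```

Run:
```python
from h import *
p=cap("wrist","w7"); s=p["state"]; print(s["time"],s["tcp_pos"],s["grip_width"])
im=p["color"].astype(int); b,g,r=im[...,0],im[...,1],im[...,2]
f=np.array([np.cos(.0455),np.sin(.0455)]); m=np.array([.5607,-.2117])
# strip edges: predicted corners near the mouth, at tail; white/green contrast along a row
for v in (150,200,250):
    row=np.abs(np.diff(im[v-1:v+2].mean(0),axis=0)).sum(1); k=[int(i) for i in np.argsort(row)[::-1][:14] if 230<i<410]; print(v,sorted(k))
o=(r>120)&(r-g>60)&(g<120)&(b<70); n,l,st,c=cv2.connectedComponentsWithStats(o.astype(np.uint8)); print([(st[i].tolist(),c[i].round(1).tolist()) for i in range(1,n) if st[i][4]>30])
print("tab px pred",px(p,(.4195,-.2187,.045)),px(p,(.4195,-.2187,.018)))
for t in robot.trace(p,"tab")[:2]: print(t["p"],t["extent"])
for t in robot.trace(p,"strip_center")[:2]: print(t["p"],t["extent"])
print("mouth px",px(p,(*m,.026)))
go((.4195,-.2187,.06),.0455)
```

```text
18.5 [ 0.4949879  -0.21497178  0.0777542 ] 0.08541005204174808
150 []
200 [284, 286, 287, 301, 302, 318, 320, 335, 336, 337, 351, 352, 354, 364]
250 [285, 286, 288, 289, 302, 304, 318, 320, 336, 350, 351, 353, 354, 360]
[([311, 353, 18, 14, 238], [319.4, 359.1])]
tab px pred [319.55053108 360.8910864 ] [319.53928399 340.04379176]
0.84 [309.7, 333.7, 329.6, 367.5]
0.8 [286.1, 159.4, 358.9, 366.1]
mouth px [318.8946293  155.54000555]
shift [-0.0998, 0.0007, 0.0221] turn opts [[0.0013, 0.001, 1.9998], [-0.0006, 0.0009, -0.0002], [0.0013, 0.001, 1.9998]] rows 2.0 j7 -0.77 yaw 0.045
```

Emit:
step_arm(
  increments=[
    [-0.1,0.001,0,-0.001,0.001,0,-1],
    [-0.1,0.001,0,-0.001,0.001,0,-1],
    [-0.1,0.001,0,-0.001,0.001,0,-1],
    [-0.1,0.001,0.06,-0.001,0.001,0,-1],
    [-0.1,0.001,0.1,-0.001,0.001,0,-1],
    [-0.1,0.001,0.117,-0.001,0.001,0,-1],
    [-0.1,0.001,0.117,-0.001,0.001,0,-1],
  ],
)

```text
time: 19.35
tcp_pos: [0.4189, -0.2187, -0.0124]
tcp_rot: [1.0, 0.022, -0.001, -0.0]
contact_force: [0.2, -0.5, 1.8]
grip_width: 0.0855
grasp_force: 0.0
```

Emit:
step_arm(
  increments=[
    [0,0,0,0,0,0,1],
    [0,0,0,0,0,0,1],
    [0,0,0,0,0,0,1],
    [0,0,0,0,0,0,1],
    [0,0,0,0,0,0,1],
    [0,0,0,0,0,0,1],
  ],
)

```text
time: 19.95
tcp_pos: [0.42, -0.2192, -0.0099]
tcp_rot: [1.0, 0.023, 0.001, 0.001]
contact_force: [-1.2, 0.4, 11.4]
grip_width: 0.0124
grasp_force: 58.7
```

Run:
```python
from h import *
p=cap("wrist","w8"); s=p["state"]; print(s["time"],s["tcp_pos"],s["grip_width"],s["contact_force"],s["moment"])
f=np.array([np.cos(.0455),np.sin(.0455)]); m=np.array([.5607,-.2117])
P=m-.0525*f; print("home tab",P); go((*P,s["tcp_pos"][2]),.0455)
```

```text
19.95 [ 0.42000453 -0.21918841 -0.00992427] 0.012437235211162937 [-1.18317876  0.3567126  11.41958262] [0.23457735 0.13448083 0.05578809]
home tab [ 0.50825433 -0.21408793]
shift [0.1178, -0.0015, 0.0003] turn opts [[-0.0023, -0.0015, 1.9999], [0.0009, -0.0014, -0.0001], [-0.0023, -0.0015, 1.9999]] rows 2.0 j7 -0.62 yaw 0.045
```

Emit:
step_arm(
  increments=[
    [0,0,-0.0007,0,0,0,1],
    [0.008,0,-0.0007,0,0,0,1],
    [0.018,0,-0.0007,0,0,0,1],
    [0.028,-0.0005,-0.0007,0,0,0,1],
    [0.038,-0.0005,-0.0007,0,0,0,1],
    [0.048,-0.001,-0.0007,0,0,0,1],
    [0.056,-0.001,-0.0007,0,0,0,1],
    [0.056,-0.001,-0.0007,0,0,0,1],
  ],
)

```text
time: 20.8
tcp_pos: [0.4628, -0.2163, -0.0099]
tcp_rot: [1.0, 0.023, 0.001, 0.001]
contact_force: [0.6, 0.1, -2.5]
grip_width: 0.0125
grasp_force: 58.6
```

Emit:
step_arm(
  increments=[
    [0.008,0,0.0003,0,0,0,1],
    [0.018,0,0.0003,0,0,0,1],
    [0.028,0,0.0003,0,0,0,1],
    [0.038,0,0.0003,0,0,0,1],
    [0.048,0,0.0003,0,0,0,1],
    [0.054,0,0.0003,0,0,0,1],
    [0.056,0,0.0003,0,0,0,1],
    [0.056,0,0.0003,0,0,0,1],
  ],
)

```text
time: 21.6
tcp_pos: [0.5042, -0.2146, -0.0099]
tcp_rot: [1.0, 0.023, 0.001, 0.001]
contact_force: [-1.5, 0.4, 4.0]
grip_width: 0.0126
grasp_force: 59.5
```

Emit:
step_arm(
  increments=[
    [0.003,0,0,0,0,0,1],
    [0.003,0,0,0,0,0,1],
  ],
)

```text
time: 21.8
tcp_pos: [0.5063, -0.2145, -0.0099]
tcp_rot: [1.0, 0.023, 0.001, 0.001]
contact_force: [-1.2, -0.1, 4.3]
grip_width: 0.0127
grasp_force: 59.4
```

Emit:
step_arm(
  increments=[
    [0.002,0,0,0,0,0,1],
    [0.002,0,0,0,0,0,1],
  ],
)

```text
time: 22.0
tcp_pos: [0.5077, -0.2145, -0.0099]
tcp_rot: [1.0, 0.023, 0.001, 0.001]
contact_force: [-3.6, -0.3, 5.2]
grip_width: 0.0122
grasp_force: 59.5
```

Emit:
step_arm(
  increments=[
    [0.002,0,0,0,0,0,1],
    [0.002,0,0,0,0,0,1],
  ],
)

```text
time: 22.2
tcp_pos: [0.5078, -0.2145, -0.0099]
tcp_rot: [1.0, 0.022, -0.0, 0.0]
contact_force: [-12.2, 0.2, 11.3]
grip_width: 0.0129
grasp_force: 60.3
```

Emit:
step_arm(
  increments=[
    [0.001,0,0,0,0,0,1],
    [0.001,0,0,0,0,0,1],
  ],
)

```text
time: 22.4
tcp_pos: [0.5079, -0.2144, -0.0099]
tcp_rot: [1.0, 0.022, -0.001, 0.0]
contact_force: [-16.2, -0.5, 14.1]
grip_width: 0.0123
grasp_force: 60.8
```

Emit:
step_arm(
  increments=[
    [0,0,-0.001,0,0,0,-1],
    [0,0,-0.001,0,0,0,-1],
    [0,0,-0.001,0,0,0,-1],
    [0,0,-0.001,0,0,0,-1],
    [0,0,-0.001,0,0,0,-1],
    [0,0,-0.05,0,0,0,-1],
    [0,0,-0.1,0,0,0,-1],
    [0,0,-0.145,0,0,0,1],
    [0,0,-0.145,0,0,0,1],
    [0,0,-0.145,0,0,0,1],
  ],
)

```text
time: 23.4
tcp_pos: [0.5098, -0.2141, 0.0991]
tcp_rot: [1.0, 0.023, 0.001, 0.001]
contact_force: [-0.2, 0.9, -0.0]
grip_width: 0.0439
grasp_force: 0.0
```

Run:
```python
from h import *
p=cap("wrist","w9"); s=p["state"]; print(s["time"],s["tcp_pos"],s["grip_width"])
f=np.array([np.cos(.0455),np.sin(.0455)]); m=np.array([.5607,-.2117])
im=p["color"].astype(int); b,g,r=im[...,0],im[...,1],im[...,2]
def blob(o):
    n,l,st,c=cv2.connectedComponentsWithStats(o.astype(np.uint8)); return [(st[i].tolist(),c[i].round(1).tolist()) for i in range(1,n) if st[i][4]>60]
print("red",blob((r>120)&(g<60)&(b<60)),"orange",blob((r>120)&(r-g>60)&(g>50)&(g<120)&(b<70)))
for t in robot.trace(p,"tab")[:1]: print("tab",t["p"],t["extent"])
h=m-.0525*f; print("tab pred top",px(p,(*h,.045)),px(p,(*h,.018)))
for x,z in((.051,.127),(.055,.13)): print("knob pred",px(p,(*(m+x*f),z)))
P=m+.005*f; go((*P,.082),.0455)
```

```text
23.4 [ 0.50978489 -0.2140958   0.09914595] 0.04386951149522967
red [([288, 9, 56, 59, 2393], [314.7, 37.4])] orange [([311, 245, 18, 16, 278], [319.5, 252.7])]
tab 0.79 [311.1, 238.5, 327.4, 262.0]
tab pred top [319.0224758  253.09565766] [319.01232955 242.80416678]
knob pred [319.25979264  65.34073493]
knob pred [319.27649692  51.88750578]
shift [0.0754, 0.0, 0.0214] turn opts [[-0.0006, -0.0007, 1.9998], [0.0004, -0.0004, -0.0002], [-0.0006, -0.0007, 1.9998]] rows 2.0 j7 -0.79 yaw 0.045
```

Emit:
step_arm(
  increments=[
    [0.02,0,0.022,0,0,0,1],
    [0.05,0,0.022,0,0,0,1],
    [0.075,0,0.022,0,0,0,1],
    [0.09,0,0.022,0,0,0,1],
    [0.1,0,0.022,0,0,0,1],
    [0.11,0,0.022,0,0,0,1],
    [0.12,0,0.022,0,0,0,1],
    [0.13,0,0.022,0,0,0,1],
    [0.14,0,0.022,0,0,0,1],
    [0.15,0,0.022,0,0,0,1],
    [0.155,0,0.022,0,0,0,1],
  ],
)

```text
time: 24.6
tcp_pos: [0.626, -0.209, 0.0823]
tcp_rot: [1.0, 0.023, 0.001, 0.001]
contact_force: [-0.3, 0.2, 1.2]
grip_width: -0.0
grasp_force: 0.6
```

Emit:
step_arm(
  increments=[
    [0.006,0,0,0,0,0,1],
    [0.012,0,0,0,0,0,1],
    [0.018,0,0,0,0,0,1],
    [0.022,0,0,0,0,0,1],
    [0.022,0,0,0,0,0,1],
  ],
)

```text
time: 25.1
tcp_pos: [0.6425, -0.2082, 0.0824]
tcp_rot: [1.0, 0.023, 0.001, 0.001]
contact_force: [0.2, -0.8, 0.1]
grip_width: -0.0001
grasp_force: 0.0
```

Run:
```python
from h import *
p=cap("wrist","w10"); s=p["state"]; print(s["time"],s["tcp_pos"],s["contact_force"])
f=np.array([np.cos(.0455),np.sin(.0455)]); m=np.array([.5607,-.2117])
im=p["color"].astype(int); b,g,r=im[...,0],im[...,1],im[...,2]
n,l,st,c=cv2.connectedComponentsWithStats(((r>100)&(g<60)&(b<60)).astype(np.uint8)); print([(st[i].tolist(),c[i].round(1).tolist()) for i in range(1,n) if st[i][4]>60])
print("tcp lamp x",(s["tcp_pos"][:2]-m)@f)
for a in(.085,.095,.105,.109): print(a,px(p,(*(m+a*f),.129)))
```

```text
25.1 [ 0.64245091 -0.20821614  0.08239344] [ 0.22511048 -0.84394764  0.11413468]
[([288, 236, 60, 63, 2896], [317.3, 267.6])]
tcp lamp x 0.0818247585338473
0.085 [318.70438929 314.54387332]
0.095 [318.70992879 292.72882641]
0.105 [318.71569458 270.02263629]
0.109 [318.71806738 260.67830793]
```

Emit:
step_arm(
  increments=[
    [0.004,0,0,0,0,0,1],
    [0.004,0,0,0,0,0,1],
  ],
)

```text
time: 25.35
tcp_pos: [0.6453, -0.2081, 0.0825]
tcp_rot: [1.0, 0.023, 0.001, 0.001]
contact_force: [0.5, 0.5, -0.2]
grip_width: 0.0001
grasp_force: 0.0
```

Emit:
step_arm(
  increments=[
    [0.003,0,0,0,0,0,1],
    [0.003,0,0,0,0,0,1],
  ],
)

```text
time: 25.55
tcp_pos: [0.646, -0.2081, 0.0823]
tcp_rot: [1.0, 0.022, -0.001, 0.0]
contact_force: [-12.0, 1.3, 5.3]
grip_width: -0.0002
grasp_force: 5.7
```

At the end stop. Back away, then verify.

Emit:
step_arm(
  increments=[
    [-0.02,0,0,0,0,0,1],
    [-0.08,0,0,0,0,0,1],
    [-0.15,0,-0.03,0,0,0,1],
    [-0.2,0,-0.1,0,0,0,1],
    [-0.2,0,-0.16,0,0,0,1],
    [-0.2,0,-0.16,0,0,0,1],
    [-0.2,0,-0.16,0,0,0,1],
    [-0.2,0,-0.16,0,0,0,1],
  ],
)

```text
time: 26.35
tcp_pos: [0.4976, -0.2143, 0.2016]
tcp_rot: [1.0, 0.023, 0.001, 0.0]
contact_force: [0.6, -0.4, -0.9]
grip_width: -0.0003
grasp_force: 0.0
```

Run:
```python
from h import *
p=cap("wrist","w11"); s=p["state"]; print(s["time"],s["tcp_pos"],s["contact_force"])
f=np.array([np.cos(.0455),np.sin(.0455)]); m=np.array([.5607,-.2117])
im=p["color"].astype(int); b,g,r=im[...,0],im[...,1],im[...,2]
def blob(o):
    n,l,st,c=cv2.connectedComponentsWithStats(o.astype(np.uint8)); return [(st[i].tolist(),c[i].round(1).tolist()) for i in range(1,n) if st[i][4]>40]
print(blob((r>100)&(g<60)&(b<60)),blob((r>120)&(r-g>60)&(g>50)&(g<120)&(b<70)))
for a in(.1,.105,.109): print(a,px(p,(*(m+a*f),.127)))
print("tab home top",px(p,(*(m-.0525*f),.045)))
q=cap("top"); t=[d for d in robot.trace(q,"jaw")][:2]; print([(d["p"],d["extent"]) for d in t], px(q,(.557,.3555,.03)))
```

```text
26.35 [ 0.49756856 -0.21429058  0.20157551] [ 0.56217851 -0.38426788 -0.88423969]
[] [([314, 205, 13, 11, 142], [320.0, 210.0])]
0.1 [319.8731712   -3.74438068]
0.105 [319.88546746 -12.97846192]
0.109 [319.89542135 -20.45350634]
tab home top [319.46243271 210.23392189]
[(0.56, [160.1, 224.8, 178.1, 242.3])] [166.31221606 233.44375376]
```

Run:
```python
from h import *
q=cap("top"); f=np.array([np.cos(.0455),np.sin(.0455)]); m=np.array([.5607,-.2117])
im=q["color"].astype(int)[150:240,360:430]; o=(im[...,2]>110)&(im[...,1]<70)&(im[...,0]<70); ys,xs=np.nonzero(o)
k=w(q,(xs.mean()+360,ys.mean()+150),.127)[:2]-m if len(xs) else None; print(len(xs),k@f if k is not None else None)
if k is not None and k@f>.095: print(robot.close_job())
```

```text
74 0.11125434344100911
the job is handed in; nothing more can be done
None
```

The job is handed in: the jaw is fully open, the strip is home against the stop and released, and the lamp was then switched on with the lever pushed right to the back. It took about 26 s, and none of my moves went near the tubs, jar or hammer.

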